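# Present a battery service plug to the inspection camera

## Task

Pick the orange service plug out of the blue bin and show its contacts to the inspection camera: hold it in the air with its open underside squarely facing the lens, centred on the lens and about 10 cm from the glass, the plug's long side in line with the two red marks on the ring light (either way round). Do not touch the camera, and leave the black plug and the white contactor where they are in the bin. Finish while still holding the plug there, steady in the gripper; do not put it down.

Things in the scene. Friction and masses are not known exactly. Their poses are not given: they have to be found in the camera images.
- plug: Orange service plug, about 0.16 kg, upright on the bin floor. Origin: centre of its open underside (mouth); z up, y its long side. Skirt 40 (x) x 62 (y) mm, hollow, two copper blades inside, z = 0 to 28 mm; flange 48 x 70 mm, z = 28 to 36 mm; on top, centred, a grip ridge 14 mm thick (x), 54 mm long (y), z = 36 to 66 mm, to be pinched across its thickness from above.
- blank: A black blanking plug in the same bin: the same outer shape and size as the orange plug (66 mm high). To be left in place. Origin: centre of its underside, z up.
- contactor: A white contactor block with four brass studs in the same bin, 50 (x) x 58 (y) mm, 52 mm high. To be left in place. Origin: centre of its underside, z up.
- bin: The blue open-topped bin, fixed to the table, 190 (x) x 320 (y) x 60 (z) mm outside, walls and floor 5 mm thick. Origin: centre of its underside, z up. The three parts stand on its floor in a row along its y, about 95 mm apart, in any order, each turned up to 0.4 rad from the bin's own axes.
- lens: Head of the inspection camera, fixed: grey housing 64 (x) x 96 (y) mm, white ring light 92 mm across, dark lens in its middle. Origin: centre of the lens glass, about 125 mm above the table. z: viewing direction, out of the glass; it looks up, leaning 25 degrees from vertical towards its own -x, roughly to the robot. y: level line through the two red marks on the ring light (at 37 mm).
- camera_base: The camera's aluminium foot, 150 (x) x 130 (y) mm, 12 mm thick with two side cheeks up to 95 mm high, fixed to the table; it carries the camera head. Origin: centre of its underside, z up.
Not all that is in view belongs to the job. Of the things like the plug, leave any that is pink or purple; of the rest the larger one is meant.

How it is judged:
By the outcome, as a careful person would: the job done as asked, in the order asked, and still so for the second after the job is handed in, while the arm keeps its last pose, push and grip.
It also fails if it takes over 32 s, if anything falls off the work surface, if the arm or the gripper's body presses on something with over 40 N, if the wrist force passes 120 N, or if a joint passes its speed limit or range.

## Robot

A 7-joint arm with a two-finger parallel gripper is mounted at the origin on the work surface. World frame = base frame: x ahead of the robot, y to its left, z up, the work surface at z = 0. Lengths are in m, angles in rad, forces in N, time in s.
With the tool pointing down it reaches from about 0.35 to 0.9 m from the base axis. Payload 8.1 kg.
Tool frame: the origin (TCP) lies at the very end of the fingers, on their centre line; the grasp point (between the pads) lies ctrl.tcp_to_grasp behind it (ctrl.tcp_to_grasp is the distance from the TCP to the grasp point, in m); z points along the fingers, y is the line along which they close (so a half turn about z gives the same grasp; the last joint's range is limited). The gripper opens to 85 mm and grips with 20 to 120 N. Pads are 22 mm wide; open, the fingers measure 114 mm over their backs; the gripper's body (76 mm by 85 mm) begins 54 mm behind the grasp point. The pads swing forward as they close: fully open they stand 13 mm farther back than shut.
Start: joints at [-1.309, 0.434, 0.025, 1.573, -0.012, 1.134, -0.075], TCP at [0.223, 0.584, 0.203] pointing down, gripper open.
Joint ranges: [-2.62, 2.62], [-0.44, 2.09], [-1.27, 1.32], [0.08, 2.57], [-1.32, 4.46], [0.12, 2], [-2.74, 2.74]. Speed limits (rad/s): [2.22, 2.22, 3.01, 3.01, 3.14, 3.14, 3.14].

## Interface

Orientations are given as a unit quaternion [x, y, z, w].
In Python, from plant import observe, cams, ticket, ctrl gives the robot as it stands. The module is installed in compiled form; this text tells all that it offers.
- The arm moves only by the tool drive_tool, never from a script. Its argument "series" is a list of rows, each an object of numbers: "hand": the finger opening in mm, from 0 to 85.4; "x", "y", "z": the shift along the tool's x, y, z in mm; "twist": the turn about the tool's z in degrees. In form: [{"hand": .., "x": .., "y": .., "z": .., "twist": ..}, ...]. A call has exactly 10 rows; each row shifts and turns the commanded pose from where the row before left it, along the tool's axes as they then stand; what a row does not reach is not made up. A row lasts 1/12 s, in which the tool goes at most 41.7 mm and 7.16 degrees, less where a joint would pass 70% of its speed; a pose out of reach is approached as far as the arm can. A call is refused whole if a number of a shift passes 41.7 or a number of a turn 7.16, either way. A call with a gripper value outside its range is refused whole. The fingers move at their own pace and stop on an object; "grip_force" is the grip in N (left out, the last holds). Time passes only in rows, so rows that do not move let the fingers close, or fill a call up. It gives the time, the measured TCP pose, the force, the opening and the grip force at its end, in the units of the state.
- observe(): the state, without advancing time (a new reading comes with each control period).
- cams.camera(name): name is "scene" or "top"; returns (picture, depth): 420x560x3 uint8, red, green, blue; 420x560 float32, m along the optical axis (not along the pixel's ray), 0 where there is no reading.
- cams.camera_model(name): a dict with "fx", "fy", "cx", "cy" (pixels), "T" (4x4, takes a point from camera to world coordinates). Camera axes: x right, y down, z forward; pixel columns grow to the right and rows downward; lengths in m; the calibration is good to about 2 mm. A picture is of the moment at which its call begins. camera_model takes no time and is no camera call.
- ticket.close_job(): hands the job in; it is judged then, once.
The state is a dict: "t": time; "qpos": joint angles; "qvel": joint speeds; "tau": joint torques, N m; "position": TCP position; "tcp_rot": TCP orientation; "wrist_force": force on the tool from outside, world axes, zero at the start; "wrist_torque": the same for the moment, N m; "gripper_width": finger opening in m; "gripper_force": force on a finger pad.
Only numpy, scipy, OpenCV 4.12 (cv2) and the standard library are available. Lean on these libraries where they do the work, as an engineer would, in place of code of your own. Each camera call takes 0.05 s, during which the arm holds its last target. There are 200 camera calls.

## Working session

There is one attempt and no reset: what is moved stays moved. The work goes in short steps, Python scripts to look and compute and a tool call to move; the robot and the scene stay as the last step left them, time stands still between calls to the robot, and variables do not carry over. Pictures are saved under pics/ and viewed, at most 10 in all, crops included, and the job is handed in when it is done.

Besides the shell and the picture viewer there is one more tool, called as name(argument=value, ...) on one line, values as JSON. drive_tool: Moves the arm, as the interface text tells. Its arguments: {"type":"object","properties":{"series":{"type":"array","items":{"type":"object","properties":{"hand":{"type":"number"},"x":{"type":"number"},"y":{"type":"number"},"z":{"type":"number"},"twist":{"type":"number"}}}},"grip_force":{"type":"number"}},"required":["series"]}

```bash
mkdir -p pics
cat > h.py <<'E'
import numpy as np, cv2
from scipy.spatial.transform import Rotation as R
from plant import observe, cams, ticket, ctrl
def grab(n):
    p,d=cams.camera(n); return p,d,cams.camera_model(n)
def world(m,u,v,d):
    u,v,d=map(np.asarray,(u,v,d))
    P=np.stack([(u-m['cx'])/m['fx']*d,(v-m['cy'])/m['fy']*d,d],-1)
    return P@m['T'][:3,:3].T+m['T'][:3,3]
def cloud(d,m):
    v,u=np.indices(d.shape); return world(m,u,v,d)
E
python3 - <<'E'
from h import *
for n in('scene','top'):
    p,d,m=grab(n); cv2.imwrite(f'pics/{n}0.png',p[:,:,::-1]); np.savez(f'{n}0.npz',p=p,d=d,**m)
    print(n,m)
s=observe(); print(s['position'],s['tcp_rot'],s['t'],s['gripper_width'],ctrl.tcp_to_grasp)
E
```

```text
scene {'fx': 449.86639800835246, 'fy': 449.86639800835246, 'cx': 281.4399382553002, 'cy': 210.90473417999902, 'T': array([[-0.80082503,  0.40102185, -0.44481541,  1.02387893],
       [ 0.59877832,  0.55099566, -0.5812644 ,  0.63138478],
       [ 0.01199163, -0.7318369 , -0.68137431,  0.93138186],
       [ 0.        ,  0.        ,  0.        ,  1.        ]])}
top {'fx': 533.0870265625983, 'fy': 533.0870265625983, 'cx': 279.3090359691053, 'cy': 214.51428877907148, 'T': array([[ 0.02551854, -0.9903208 ,  0.13643139,  0.35292113],
       [-0.99963132, -0.02401245,  0.0126738 , -0.09726719],
       [-0.00927508, -0.13670451, -0.99056845,  1.21113877],
       [ 0.        ,  0.        ,  0.        ,  1.        ]])}
[0.2228592  0.58339235 0.20261658] [ 1.81422326e-01  9.83405025e-01 -7.02851411e-04 -5.21805868e-05] 0.1 0.08558998026063053 0.0187
```

View pics/scene0.png

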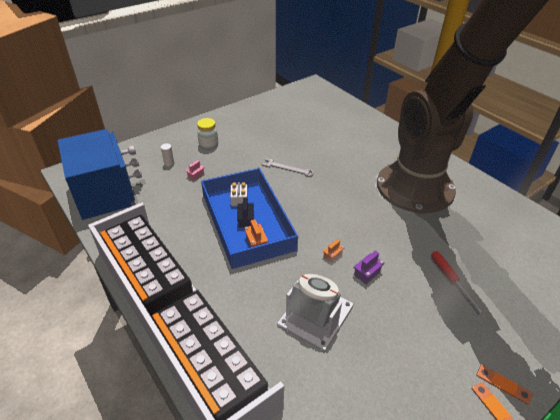

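View pics/top0.png

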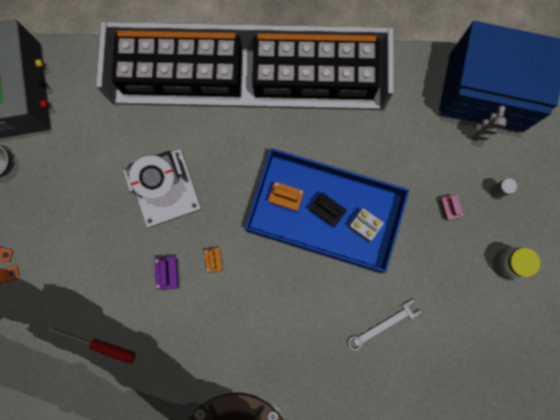

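The top view shows four things that could be taken for the plug:
- orange in the bin at (286,196)
- small orange on the table at (212,260)
- purple at (166,272)
- pink at (451,207)

The orange one in the bin fits: it is larger, neither pink nor purple, and stands in the bin. In the scene view it is at (256,234), with the inspection camera at (318,287), or (151,178) in top. Next I'll check a close crop and measure.

Run:
```python
from h import *
out=[]
for n,boxes in(('top',[(110,140,210,235),(235,140,415,275)]),('scene',[(265,255,365,350),(195,165,305,270)])):
    f=np.load(n+'0.npz'); p,d=f['p'],f['d']; m={k:f[k] for k in('fx','fy','cx','cy','T')}; W=cloud(d,m)
    hsv=cv2.cvtColor(p,cv2.COLOR_RGB2HSV)
    for b in boxes: out.append(cv2.resize(p[b[1]:b[3],b[0]:b[2],::-1],(400,300),interpolation=cv2.INTER_CUBIC))
    b=boxes[1]; M=np.zeros(d.shape,bool); M[b[1]:b[3],b[0]:b[2]]=1
    o=M&(hsv[...,0]>=4)&(hsv[...,0]<=20)&(hsv[...,1]>150)&(hsv[...,2]>80)&(d>0)
    o=cv2.morphologyEx(o.astype(np.uint8),cv2.MORPH_OPEN,np.ones((2,2)))>0
    P=W[o]; print(n,'orange',o.sum(),'z',np.percentile(P[:,2],[2,10,25,50,75,90,98]).round(4))
    for lo,hi,t in((.058,.085,'ridge'),(.034,.05,'flange')):
        q=P[(P[:,2]>lo)&(P[:,2]<hi)]
        if len(q)>5:
            r=cv2.minAreaRect((q[:,:2]*1000).astype(np.float32)); print(t,len(q),r,q.mean(0).round(4))
            print('  box',cv2.boxPoints(r).round(1).tolist())
    b=boxes[0]; M[:]=0; M[b[1]:b[3],b[0]:b[2]]=1
    w=M&(hsv[...,1]<40)&(hsv[...,2]>(150))&(W[...,2]>.09)
    q=W[w]; c=q.mean(0); 
    for _ in range(3):
        c=q.mean(0); nn=np.linalg.svd(q-c,full_matrices=False)[2][2]; nn*=np.sign(nn[2]); e=(q-c)@nn; q=q[abs(e)<.004]
    print('ring',len(q),'c',c.round(4),'n',nn.round(3),'res',e.std())
    red=M&((hsv[...,0]<8)|(hsv[...,0]>172))&(hsv[...,1]>110)&(hsv[...,2]>70)&(W[...,2]>.08)
    k,l,st,ce=cv2.connectedComponentsWithStats(red.astype(np.uint8))
    for i in range(1,k): print(' red',ce[i].round(1),st[i][4],W[l==i].mean(0).round(4))
    # ellipse of ring outer contour
    cs,_=cv2.findContours(w.astype(np.uint8),0,1); cc=max(cs,key=cv2.contourArea); print(' ell',cv2.fitEllipse(cc))
    dk=M&(hsv[...,2]<70)&(W[...,2]>.09)
    if dk.sum(): print(' dark',dk.sum(),np.median(W[dk],0).round(4))
cv2.imwrite('pics/crop1.png',np.vstack([np.hstack(out[:2]),np.hstack(out[2:])]))
```

```text
top orange 559 z [0.0354 0.0376 0.0394 0.0419 0.068  0.0713 0.0734]
ridge 173 ((557.3543090820312, -95.98983764648438), (53.39122772216797, 15.100534439086914), 72.87784576416016) [ 0.5564 -0.0958  0.0696]
  box [[542.2999877929688, -119.30000305175781], [556.7000122070312, -123.69999694824219], [572.4000244140625, -72.69999694824219], [558.0, -68.30000305175781]]
flange 362 ((555.0736694335938, -96.77066040039062), (65.84416198730469, 44.553871154785156), 72.86727142333984) [ 0.5494 -0.0973  0.0403]
  box [[524.0999755859375, -121.69999694824219], [566.7000122070312, -134.8000030517578], [586.0999755859375, -71.9000015258789], [543.5, -58.70000076293945]]
ring 59 c [0.577  0.1868 0.1229] n [-0.499 -0.006  0.867] res 0.0017121072328509209
 red [168.6 170.9] 12 [0.5692 0.1296 0.2136]
 red [134.3 182.8] 11 [0.5619 0.2201 0.1242]
 ell ((147.63279724121094, 171.1897735595703), (25.97148323059082, 38.0429801940918), 70.03739929199219)
 dark 287 [0.5879 0.1736 0.1195]
scene orange 276 z [0.0309 0.0391 0.0419 0.0438 0.0671 0.0729 0.0752]
ridge 77 ((568.96142578125, -80.59982299804688), (82.
[... 231 characters left out ...]
474121094]]
flange 183 ((556.255126953125, -91.58719635009766), (63.45380401611328, 47.34390640258789), 70.19386291503906) [ 0.559  -0.0857  0.0426]
  box [[523.2000122070312, -113.4000015258789], [567.7999877929688, -129.5], [589.2999877929688, -69.80000305175781], [544.7000122070312, -53.70000076293945]]
ring 95 c [0.5897 0.1959 0.1334] n [-0.452 -0.175  0.875] res 0.0008932595872389032
 red [304.  276.8] 5 [0.5886 0.1509 0.1267]
 red [331. 290.] 1 [0.5632 0.2146 0.1258]
 red [333. 291.] 1 [0.5613 0.2192 0.1257]
 red [335. 292.] 1 [0.5582 0.2226 0.1233]
 ell ((314.4122619628906, 286.53851318359375), (23.679595947265625, 46.64815139770508), 86.11316680908203)
 dark 50 [0.5733 0.2355 0.1015]
```

View pics/crop1.png

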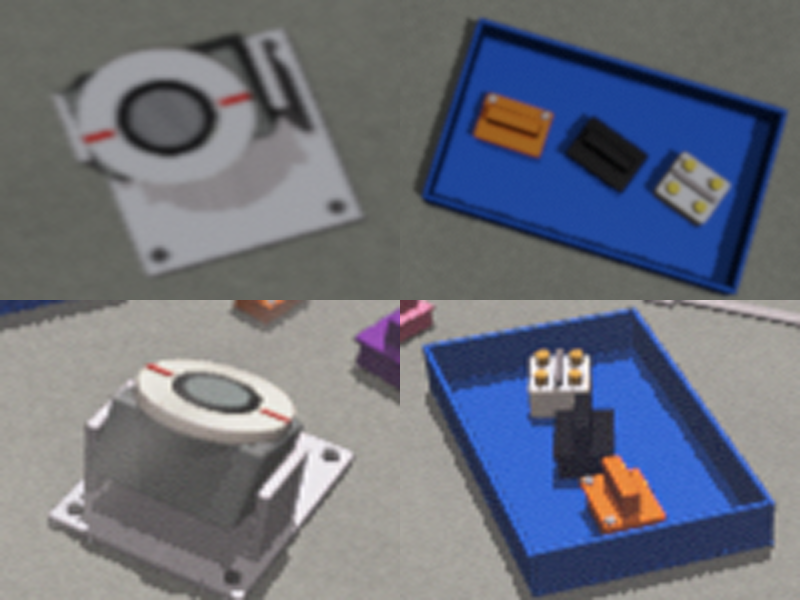

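The crop confirms the orange plug beside the black blank and the white contactor. The plug's ridge is clear at about (286,196) in top. The lens is at about (151,177) in top, with red marks at (168.6,170.9) and (134.3,182.8). Next I'll refine both by casting rays and plan the first moves.

```bash
cat >> h.py <<'E'
def ray(m,u,v,z):
    d=m['T'][:3,:3]@np.array([(u-m['cx'])/m['fx'],(v-m['cy'])/m['fy'],1]); o=m['T'][:3,3]
    return o+d*(z-o[2])/d[2]
def plan(p,Rm,target,tw_total,n,dec=0):
    """rows (x,y,z mm, twist deg) moving p->target in n rows with constant twist; simulates rounding"""
    p=np.array(p)*1e3; t=np.array(target)*1e3; tw=round(tw_total/n,1); rows=[]
    for i in range(n):
        s=np.round(Rm.T@((t-p)/(n-i)),dec); p=p+Rm@s
        rows.append([*s.tolist(),tw]); Rm=Rm@R.from_euler('z',tw,degrees=True).as_matrix()
    return rows,p,Rm
E
python3 - <<'E'
from h import *
ms={}
for n in('scene','top'):
    f=np.load(n+'0.npz'); m={k:f[k] for k in('fx','fy','cx','cy','T')}; ms[n]=(m,f['p'],f['d'])
def marks(n,b):
    m,p,d=ms[n]; h=cv2.cvtColor(p,cv2.COLOR_RGB2HSV).astype(int); M=np.zeros(d.shape,bool); M[b[1]:b[3],b[0]:b[2]]=1
    a=p.astype(int); r=M&(a[...,0]-np.maximum(a[...,1],a[...,2])>35)
    k,l,s,c=cv2.connectedComponentsWithStats(cv2.dilate(r.astype(np.uint8),np.ones((2,2))))
    wt=np.clip(a[...,0]-np.maximum(a[...,1],a[...,2]),0,None)*M
    out=[]
    for i in range(1,k):
        yy,xx=np.nonzero((l==i)); w=wt[yy,xx]; out.append((round((xx*w).sum()/w.sum(),2),round((yy*w).sum()/w.sum(),2),len(w)))
    return out
T=marks('top',(120,150,182,205)); S=marks('scene',(290,265,350,305)); print(T,S)
for z in(.12,.125,.13):
    print(z,[ray(ms['top'][0],*t[:2],z).round(4).tolist() for t in T],[ray(ms['scene'][0],*t[:2],z).round(4).tolist() for t in S])
# plug ridge by colour+depth in top, cast on plane z=.071; flange outline on z=.041
m,p,d=ms['top']; W=cloud(d,m); h=cv2.cvtColor(p,cv2.COLOR_RGB2HSV)
o=(h[...,0]>=4)&(h[...,0]<=20)&(h[...,1]>150)&(h[...,2]>80); o[:140]=0;o[275:]=0;o[:,:235]=0;o[:,415:]=0
for nm,mask,z in(('ridge',o&(W[...,2]>.06)&(W[...,2]<.09),.071),('all',o,.041)):
    v,u=np.nonzero(mask); q=np.array([ray(m,a,b,z)[:2]*1e3 for a,b in zip(u,v)],np.float32); print(nm,cv2.minAreaRect(q),q.mean(0))
s=observe(); Rm=R.from_quat(s['tcp_rot']).as_matrix(); print(Rm.round(3))
rows,pe,Re=plan(s['position'],Rm,[.556,-.096,.15],86.2,20); print(rows,pe,Re.round(3))
E
```

```text
[(np.float64(168.41), np.float64(171.08), 36), (np.float64(134.37), np.float64(182.83), 35)] [(np.float64(304.54), np.float64(276.73), 25), (np.float64(333.57), np.float64(291.24), 28)]
0.12 [[0.5894, 0.1512, 0.12], [0.5627, 0.2211, 0.12]] [[0.5839, 0.1474, 0.12], [0.5575, 0.2175, 0.12]]
0.125 [[0.5883, 0.1501, 0.125], [0.5617, 0.2196, 0.125]] [[0.5866, 0.1504, 0.125], [0.5603, 0.2201, 0.125]]
0.13 [[0.5872, 0.1489, 0.13], [0.5607, 0.2181, 0.13]] [[0.5893, 0.1534, 0.13], [0.5632, 0.2226, 0.13]]
ridge ((556.123779296875, -95.58163452148438), (53.628746032714844, 15.31507682800293), 72.6943588256836) [556.21606  -95.792336]
all ((556.5518798828125, -94.72445678710938), (66.4859390258789, 44.25101089477539), 72.74324035644531) [555.3722 -94.6516]
[[-0.934  0.357 -0.   ]
 [ 0.357  0.934 -0.001]
 [-0.    -0.001 -1.   ]]
[[-28.0, -26.0, 3.0, 4.3], [-30.0, -24.0, 3.0, 4.3], [-31.0, -21.0, 3.0, 4.3], [-33.0, -19.0, 3.0, 4.3], [-34.0, -16.0, 3.0, 4.3], [-35.0, -14.0, 3.0, 4.3], [-36.0, -11.0, 3.0, 4.3], [-37.0, -8.0, 2.0, 4.3], [-37.0, -6.0, 3.0, 4.3], [-38.0, -3.0, 2.0, 4.3], [-38.0, -0.0, 3.0, 4.3], [-38.0, 3.0, 2.0, 4.3], [-37.0, 6.0, 3.0, 4.3], [-37.0, 8.0, 2.0, 4.3], [-36.0, 11.0, 3.0, 4.3], [-35.0, 14.0, 2.0, 4.3], [-34.0, 16.0, 3.0, 4.3], [-33.0, 19.0, 2.0, 4.3], [-31.0, 21.0, 3.0, 4.3], [-30.0, 24.0, 2.0, 4.3]] [555.80508882 -96.31862381 150.42419912] [[ 0.291  0.957 -0.   ]
 [ 0.957 -0.291 -0.001]
 [-0.001  0.    -1.   ]]
```

drive_tool(series=[{"hand": 60,"x": -28,"y": -26,"z": 3,"twist": 4.3},{"hand": 60,"x": -30,"y": -24,"z": 3,"twist": 4.3},{"hand": 60,"x": -31,"y": -21,"z": 3,"twist": 4.3},{"hand": 60,"x": -33,"y": -19,"z": 3,"twist": 4.3},{"hand": 60,"x": -34,"y": -16,"z": 3,"twist": 4.3},{"hand": 60,"x": -35,"y": -14,"z": 3,"twist": 4.3},{"hand": 60,"x": -36,"y": -11,"z": 3,"twist": 4.3},{"hand": 60,"x": -37,"y": -8,"z": 2,"twist": 4.3},{"hand": 60,"x": -37,"y": -6,"z": 3,"twist": 4.3},{"hand": 60,"x": -38,"y": -3,"z": 2,"twist": 4.3}])

```text
t: 0.93
position: [0.3902, 0.2424, 0.175]
tcp_rot: [0.531, 0.848, -0.0, -0.0]
wrist_force: [0.4, 1.5, -0.4]
gripper_width: 0.06
gripper_force: 0.0
```

drive_tool(series=[{"hand": 60,"x": -38,"y": 0,"z": 3,"twist": 4.3},{"hand": 60,"x": -38,"y": 3,"z": 2,"twist": 4.3},{"hand": 60,"x": -37,"y": 6,"z": 3,"twist": 4.3},{"hand": 60,"x": -37,"y": 8,"z": 2,"twist": 4.3},{"hand": 60,"x": -36,"y": 11,"z": 3,"twist": 4.3},{"hand": 60,"x": -35,"y": 14,"z": 2,"twist": 4.3},{"hand": 60,"x": -34,"y": 16,"z": 3,"twist": 4.3},{"hand": 60,"x": -33,"y": 19,"z": 2,"twist": 4.3},{"hand": 60,"x": -31,"y": 21,"z": 3,"twist": 4.3},{"hand": 60,"x": -30,"y": 24,"z": 2,"twist": 4.3}])

```text
t: 1.77
position: [0.5562, -0.0972, 0.1498]
tcp_rot: [0.804, 0.594, -0.0, -0.0]
wrist_force: [0.4, -0.5, 0.4]
gripper_width: 0.0601
gripper_force: 0.0
```

Run:
```python
from h import *
s=observe(); Rm=R.from_quat(s['tcp_rot']).as_matrix(); print(s['t'],s['position'],s['qpos'].round(3) if hasattr(s['qpos'],'round') else s['qpos'],s['qvel'],Rm.round(3),s['wrist_force'])
print('y az',np.degrees(np.arctan2(Rm[1,1],Rm[0,1])),'want -17.3')
print('shift mm',Rm.T@(np.array([.5563,-.0953,.046])-s['position'])*1e3)
```

```text
1.7667 [ 0.55615614 -0.09722662  0.14984013] [-0.348  0.426  0.591  1.826 -0.282  0.975  0.064] [ 0.72427207  0.51195851  0.20865181 -0.5994903  -0.36909266  0.23610406
  0.10362441] [[ 0.294  0.956 -0.001]
 [ 0.956 -0.294  0.   ]
 [ 0.    -0.001 -1.   ]] [ 0.44294694 -0.51231635  0.40978494]
y az -17.08711289278916 want -17.3
shift mm [  1.86843386  -0.36045509 103.84066804]
```

drive_tool(grip_force=60, series=[{"hand": 60,"x": 2,"y": 0,"z": 20,"twist": 0},{"hand": 60,"x": 0,"y": 0,"z": 25,"twist": 0},{"hand": 60,"x": 0,"y": 0,"z": 20,"twist": 0},{"hand": 60,"x": 0,"y": 0,"z": 15,"twist": 0},{"hand": 60,"x": 0,"y": 0,"z": 12,"twist": 0},{"hand": 60,"x": 0,"y": 0,"z": 8,"twist": 0},{"hand": 60,"x": 0,"y": 0,"z": 4,"twist": 0},{"hand": 50,"x": 0,"y": 0,"z": 0,"twist": 0},{"hand": 30,"x": 0,"y": 0,"z": 0,"twist": 0},{"hand": 20,"x": 0,"y": 0,"z": 0,"twist": 0}])

```text
t: 2.6
position: [0.5572, -0.0939, 0.0471]
tcp_rot: [0.803, 0.596, 0.001, 0.0]
wrist_force: [-0.3, 0.5, -0.9]
gripper_width: 0.0269
gripper_force: 0.0
```

drive_tool(grip_force=60, series=[{"hand": 10,"x": 0,"y": 0,"z": 0,"twist": 0},{"hand": 5,"x": 0,"y": 0,"z": 0,"twist": 0},{"hand": 5,"x": 0,"y": 0,"z": 0,"twist": 0},{"hand": 5,"x": 0,"y": 0,"z": 0,"twist": 0},{"hand": 5,"x": 0,"y": 0,"z": 0,"twist": 0},{"hand": 5,"x": 0,"y": 0,"z": 0,"twist": 0},{"hand": 5,"x": 0,"y": 0,"z": -2,"twist": 0},{"hand": 5,"x": 0,"y": 0,"z": -5,"twist": 0},{"hand": 5,"x": 0,"y": 0,"z": -10,"twist": 0},{"hand": 5,"x": 0,"y": 0,"z": -15,"twist": 0}])

```text
t: 3.43
position: [0.5558, -0.0938, 0.0785]
tcp_rot: [0.803, 0.595, -0.001, -0.001]
wrist_force: [0.4, -0.1, -0.4]
gripper_width: 0.0046
gripper_force: 0.0
```

The grasp missed: the fingers closed to 4.6 mm with no force. I'll look.

Run:
```python
from h import *
out=[]
for n,b in(('top',(235,140,415,275)),('scene',(195,165,305,270))):
    p,d,m=grab(n); np.savez(n+'1.npz',p=p,d=d,**m); out.append(cv2.resize(p[b[1]:b[3],b[0]:b[2],::-1],(400,300),interpolation=cv2.INTER_CUBIC))
cv2.imwrite('pics/c2.png',np.hstack(out)); s=observe(); print(s['t'],s['position'],s['gripper_width'],s['gripper_force'])
```

```text
3.5333 [ 0.55821685 -0.09439566  0.08095643] 0.005377550417999808 0.0
```

View pics/c2.png

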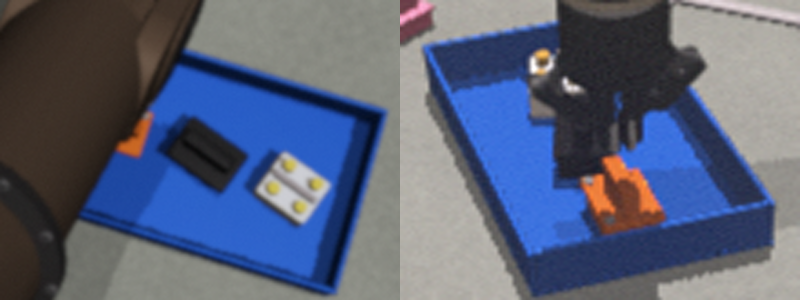

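Run:
```python
from h import *
s=observe(); Rm=R.from_quat(s['tcp_rot']).as_matrix()
for n in('scene',):
  for k in '01':
    f=np.load(n+k+'.npz'); m={q:f[q] for q in('fx','fy','cx','cy','T')}; p,d=f['p'],f['d']; W=cloud(d,m); h=cv2.cvtColor(p,cv2.COLOR_RGB2HSV)
    o=(h[...,0]>=4)&(h[...,0]<=20)&(h[...,1]>150)&(h[...,2]>80); o[:165]=0;o[270:]=0;o[:,:195]=0;o[:,305:]=0
    P=W[o]; q=P[(P[:,2]>.034)&(P[:,2]<.05)]; print(k,len(q),cv2.minAreaRect((q[:,:2]*1e3).astype(np.float32)),np.percentile(P[:,2],[50,75,90,98]))
    v,u=np.nonzero(o); print('px bbox',u.min(),u.max(),v.min(),v.max(),u.mean(),v.mean())
  def proj(X):
    c=np.linalg.inv(m['T'])@np.append(X,1); return (c[:2]/c[2]*m['fx']+[m['cx'],m['cy']]).round(1)
  print('tcp',proj(s['position']),'ridge top ends',proj([.5563+.027*.297,-.0953+.027*.955,.071]),proj([.5563-.027*.297,-.0953-.027*.955,.071]))
  out=cv2.resize(p[180:260,215:305,::-1],(788,600) if 0 else (675,600),interpolation=cv2.INTER_CUBIC)
  t=proj(s['position']); cv2.circle(out,(int((t[0]-215)*7.5),int((t[1]-180)*7.5)),5,(0,255,0),-1)
  # points in front region: dark gripper tips near tcp
  g=(np.linalg.norm(W[...,:2]-s['position'][:2],axis=-1)<.05)&(W[...,2]>.06)&(W[...,2]<.16)&~o&(h[...,2]<90)
  Q=W[g]; print('grip pts',len(Q),Q.min(0),Q.mean(0)); L=(Q-s['position'])@Rm; low=L[L[:,2]>-.03]; print(np.percentile(low,[2,50,98],axis=0).round(4))
cv2.imwrite('pics/c3.png',out)
```

```text
0 196 ((556.9555053710938, -95.16390991210938), (70.5461196899414, 46.31766891479492), 71.31625366210938) [0.043765   0.06839699 0.07300383 0.07513763]
px bbox 233 266 183 245 255.0443686006826 232.1433447098976
1 184 ((556.903076171875, -95.10884094238281), (69.64470672607422, 45.9620361328125), 72.8793716430664) [0.04353864 0.06785418 0.07312448 0.07526624]
px bbox 233 266 183 245 255.27636363636364 232.39272727272729
tcp [254.7 224.2] ridge top ends [258.2 233.1] [252.3 219.8]
grip pts 143 [ 0.53573115 -0.10654374  0.06167429] [ 0.55986319 -0.08941065  0.14096744]
[[0.0055 0.0042 0.0193]
 [0.0055 0.0042 0.0193]
 [0.0055 0.0042 0.0193]]
```

View pics/c3.png

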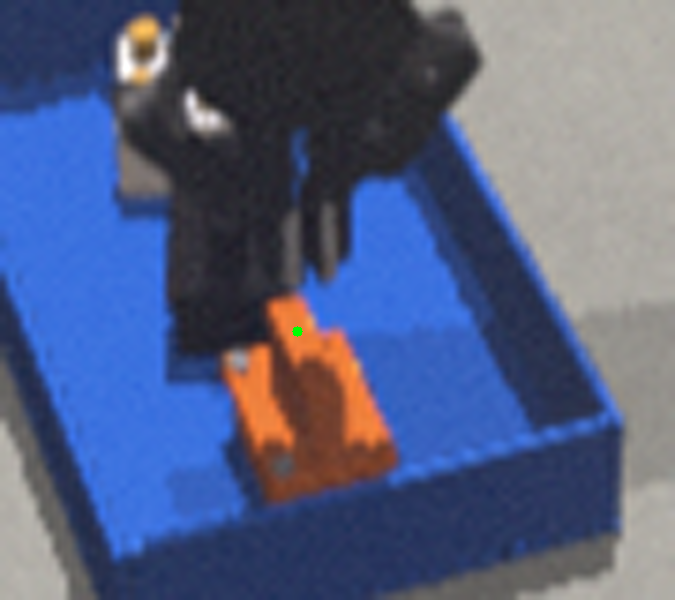

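Run:
```python
from h import *
s=observe(); Rm=R.from_quat(s['tcp_rot']).as_matrix(); print(s['position'],s['qpos'])
f=np.load('scene1.npz'); m={q:f[q] for q in('fx','fy','cx','cy','T')}; W=cloud(f['d'],m)
for u,v in((254,212),(254,215),(254,217),(258,212),(258,215),(260,212),(258,217)):
    print(u,v,W[v,u].round(4),((W[v,u]-s['position'])@Rm*1e3).round(1),f['p'][v,u])
f=np.load('top1.npz')
```

```text
[ 0.55821685 -0.09439566  0.08095643] [-0.31130739  0.50978254  0.54265727  1.8945826  -0.3498598   0.82763781
  0.11885172]
254 212 [ 0.5635 -0.0871  0.1343] [  8.6   3.2 -53.4] [88 85 87]
254 215 [ 0.5651 -0.0852  0.1259] [ 10.8   4.1 -44.9] [88 83 87]
254 217 [ 0.5648 -0.086   0.1179] [  9.9   4.  -36.9] [93 91 98]
258 212 [ 0.5529 -0.0844  0.1305] [  8.1  -7.8 -49.6] [89 87 91]
258 215 [ 0.5545 -0.0825  0.1221] [ 10.4  -6.9 -41.2] [79 73 73]
260 212 [ 0.5443 -0.0879  0.1232] [  2.3 -15.  -42.3] [45 43 49]
258 217 [ 0.4936 -0.1754  0.0087] [-96.4 -38.5  72. ] [ 68  83 134]
```

The scene picture shows the fingertips about 34 mm higher than the reported TCP, at z ≈ 0.115, directly over the ridge. The plug hasn't moved. I'll reopen and go lower, guided by the camera.

drive_tool(grip_force=60, series=[{"hand": 45,"x": 0,"y": 0,"z": 0,"twist": 0},{"hand": 45,"x": 0,"y": 0,"z": 0,"twist": 0},{"hand": 45,"x": 0,"y": 0,"z": 0,"twist": 0},{"hand": 45,"x": 0,"y": 0,"z": 0,"twist": 0},{"hand": 45,"x": 0,"y": 0,"z": 10,"twist": 0},{"hand": 45,"x": 0,"y": 0,"z": 15,"twist": 0},{"hand": 45,"x": 0,"y": 0,"z": 15,"twist": 0},{"hand": 45,"x": 0,"y": 0,"z": 10,"twist": 0},{"hand": 45,"x": 0,"y": 0,"z": 5,"twist": 0},{"hand": 45,"x": 0,"y": 0,"z": 0,"twist": 0}])

```text
t: 4.37
position: [0.5555, -0.0938, 0.0218]
tcp_rot: [0.803, 0.595, -0.001, -0.001]
wrist_force: [0.0, 0.1, -0.6]
gripper_width: 0.0449
gripper_force: 0.0
```

Run:
```python
from h import *
p,d,m=grab('scene'); s=observe(); Rm=R.from_quat(s['tcp_rot']).as_matrix(); print(s['t'],s['position'],s['gripper_width'],s['wrist_force'])
out=cv2.resize(p[180:260,215:305,::-1],(675,600),interpolation=cv2.INTER_CUBIC); cv2.imwrite('pics/c4.png',out)
W=cloud(d,m); L=(W-s['position'])@Rm*1e3
g=(abs(L[...,0])<13)&(abs(L[...,1])<45)&(L[...,2]>-90)&(L[...,2]<0)&(p.max(-1)<125)&(p.max(-1).astype(int)-p.min(-1)<30)
for sgn in(1,-1):
    q=L[g&(L[...,1]*sgn>0)]; 
    if len(q): print(sgn,len(q),'tool z max',np.percentile(q[:,2],[50,90,98]).round(1),np.percentile(q[:,1],[5,50,95]).round(1),'world z',s['position'][2]*1e3-np.percentile(q[:,2],98))
```

```text
4.4167 [ 0.55611761 -0.09398482  0.02273257] 0.044955752129623786 [-0.66382796 -0.56230526  0.0278738 ]
1 104 tool z max [-76.8 -45.2 -34.5] [22.7 30.5 41.2] world z 57.185963597397695
-1 81 tool z max [-67.9 -41.5 -37.2] [-42.9 -29.7 -24.9] world z 59.949778117682314
```

View pics/c4.png

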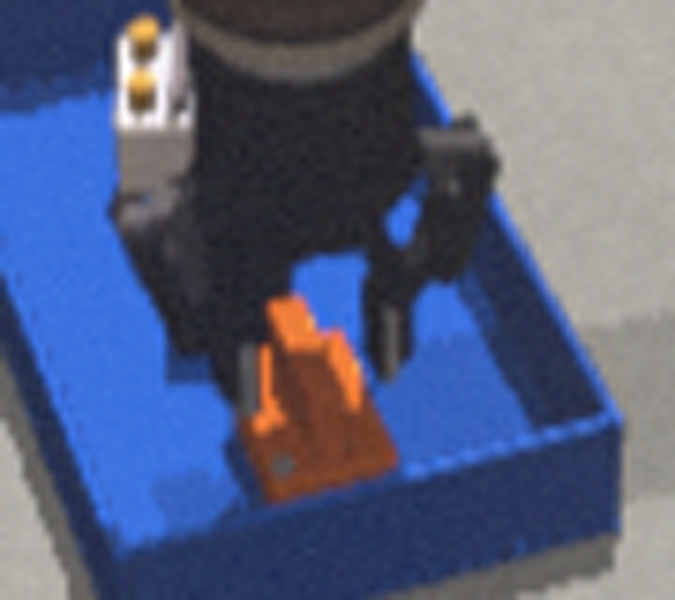

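The fingers now straddle the ridge, with their tips at z ≈ 58 mm. I'll go 10 mm lower and close.

drive_tool(grip_force=60, series=[{"hand": 45,"x": 0,"y": 0,"z": 6,"twist": 0},{"hand": 40,"x": 0,"y": 0,"z": 4,"twist": 0},{"hand": 30,"x": 0,"y": 0,"z": 0,"twist": 0},{"hand": 20,"x": 0,"y": 0,"z": 0,"twist": 0},{"hand": 5,"x": 0,"y": 0,"z": 0,"twist": 0},{"hand": 5,"x": 0,"y": 0,"z": 0,"twist": 0},{"hand": 5,"x": 0,"y": 0,"z": 0,"twist": 0},{"hand": 5,"x": 0,"y": 0,"z": 0,"twist": 0},{"hand": 5,"x": 0,"y": 0,"z": 0,"twist": 0},{"hand": 5,"x": 0,"y": 0,"z": 0,"twist": 0}])

```text
t: 5.25
position: [0.5572, -0.094, 0.0137]
tcp_rot: [0.803, 0.595, 0.0, 0.0]
wrist_force: [2.9, -0.2, 3.5]
gripper_width: 0.0127
gripper_force: 62.3
```

drive_tool(series=[{"hand": 5,"x": 0,"y": 0,"z": -5,"twist": 0},{"hand": 5,"x": 0,"y": 0,"z": -15,"twist": 0},{"hand": 5,"x": 0,"y": 0,"z": -25,"twist": 0},{"hand": 5,"x": 0,"y": 0,"z": -30,"twist": 0},{"hand": 5,"x": 0,"y": 0,"z": -30,"twist": 0},{"hand": 5,"x": 0,"y": 0,"z": -30,"twist": 0},{"hand": 5,"x": 0,"y": 0,"z": -30,"twist": 0},{"hand": 5,"x": 0,"y": 0,"z": -30,"twist": 0},{"hand": 5,"x": 0,"y": 0,"z": -25,"twist": 0},{"hand": 5,"x": 0,"y": 0,"z": -15,"twist": 0}])

```text
t: 6.08
position: [0.5562, -0.094, 0.2509]
tcp_rot: [0.803, 0.595, 0.0, 0.0]
wrist_force: [1.2, 0.6, -1.6]
gripper_width: 0.013
gripper_force: 61.3
```

Run:
```python
from h import *
s=observe(); Rm=R.from_quat(s['tcp_rot']).as_matrix(); print(s['t'],s['position'],s['gripper_width'],s['gripper_force'],s['wrist_force'],s['qpos'].round(3))
az=np.degrees(np.arctan2(Rm[1,1],Rm[0,1])); print(az)
rows,pe,Re=plan(s['position'],Rm,[.48,.183,.42],-(20.9-az),10); print(rows,pe)
```

```text
6.0833 [ 0.55619478 -0.09401948  0.25086672] 0.013032905806114822 61.312903803773224 [ 1.20334914  0.57488781 -1.55949411] [-0.401  0.327  0.64   1.693 -0.209  1.19  -0.003]
-16.923224272267987
[[24.0, -15.0, -17.0, np.float64(-3.8)], [25.0, -14.0, -17.0, np.float64(-3.8)], [26.0, -12.0, -17.0, np.float64(-3.8)], [27.0, -10.0, -17.0, np.float64(-3.8)], [28.0, -8.0, -17.0, np.float64(-3.8)], [28.0, -7.0, -17.0, np.float64(-3.8)], [28.0, -5.0, -17.0, np.float64(-3.8)], [29.0, -3.0, -17.0, np.float64(-3.8)], [29.0, -1.0, -17.0, np.float64(-3.8)], [28.0, 1.0, -16.0, np.float64(-3.8)]] [479.79896631 182.58888623 419.89921312]
```

drive_tool(series=[{"hand": 5,"x": 24,"y": -15,"z": -17,"twist": -3.8},{"hand": 5,"x": 25,"y": -14,"z": -17,"twist": -3.8},{"hand": 5,"x": 26,"y": -12,"z": -17,"twist": -3.8},{"hand": 5,"x": 27,"y": -10,"z": -17,"twist": -3.8},{"hand": 5,"x": 28,"y": -8,"z": -17,"twist": -3.8},{"hand": 5,"x": 28,"y": -7,"z": -17,"twist": -3.8},{"hand": 5,"x": 28,"y": -5,"z": -17,"twist": -3.8},{"hand": 5,"x": 29,"y": -3,"z": -17,"twist": -3.8},{"hand": 5,"x": 29,"y": -1,"z": -17,"twist": -3.8},{"hand": 5,"x": 28,"y": 1,"z": -16,"twist": -3.8}])

```text
t: 6.92
position: [0.4784, 0.1836, 0.4178]
tcp_rot: [0.564, 0.826, -0.001, -0.001]
wrist_force: [0.7, 1.2, -1.8]
gripper_width: 0.013
gripper_force: 61.2
```

drive_tool(series=[{"hand": 5,"x": 0,"y": 0,"z": -40,"twist": 0},{"hand": 5,"x": 0,"y": 0,"z": -40,"twist": 0},{"hand": 5,"x": 0,"y": 0,"z": -40,"twist": 0},{"hand": 5,"x": 0,"y": 0,"z": -40,"twist": 0},{"hand": 5,"x": 0,"y": 0,"z": -30,"twist": 0},{"hand": 5,"x": 0,"y": 0,"z": -20,"twist": 0},{"hand": 5,"x": 0,"y": 0,"z": -20,"twist": 0},{"hand": 5,"x": 0,"y": 0,"z": -20,"twist": 0},{"hand": 5,"x": 0,"y": 0,"z": -20,"twist": 0},{"hand": 5,"x": 0,"y": 0,"z": -20,"twist": 0}])

```text
t: 7.75
position: [0.4669, 0.1776, 0.6398]
tcp_rot: [0.565, 0.824, 0.032, 0.022]
wrist_force: [-0.6, -1.3, -1.6]
gripper_width: 0.0128
gripper_force: 61.9
```

```bash
cat > st.py <<'E'
from h import *
s=observe(); Rm=R.from_quat(s['tcp_rot']).as_matrix(); print(round(s['t'],2),s['position'].round(4),round(s['gripper_width'],4),round(s['gripper_force'],1),s['qpos'].round(3))
z=Rm[:,2]; x=Rm[:,0]
print('TCP az',np.degrees(np.arctan2(s['position'][1],s['position'][0])).round(1),'tilt',np.degrees(np.arccos(-z[2])).round(2),'z az',np.degrees(np.arctan2(z[1],z[0])).round(1),'x az',np.degrees(np.arctan2(x[1],x[0])).round(1),'x elev',np.degrees(np.arcsin(x[2])).round(2))
E
python3 st.py
```

```text
7.75 [0.4669 0.1776 0.6398] 0.0128 61.9 [-0.88   0.163  0.561  0.921 -0.099  2.003 -0.005]
TCP az 20.8 tilt 4.43 z az 21.5 x az 111.1 x elev 0.03
```

drive_tool(series=[{"hand": 5,"x": 0,"y": 0,"z": -25,"twist": 0},{"hand": 5,"x": 0,"y": 0,"z": -25,"twist": 0},{"hand": 5,"x": 0,"y": 0,"z": -25,"twist": 0},{"hand": 5,"x": 0,"y": 0,"z": -25,"twist": 0},{"hand": 5,"x": 0,"y": 0,"z": -25,"twist": 0},{"hand": 5,"x": 0,"y": 0,"z": -20,"twist": 0},{"hand": 5,"x": 0,"y": 0,"z": -15,"twist": 0},{"hand": 5,"x": 0,"y": 0,"z": -10,"twist": 0},{"hand": 5,"x": 0,"y": 0,"z": 0,"twist": 0},{"hand": 5,"x": 0,"y": 0,"z": 0,"twist": 0}])

```text
t: 8.58
position: [0.4401, 0.1674, 0.699]
tcp_rot: [0.562, 0.821, 0.086, 0.057]
wrist_force: [-0.3, -0.2, -1.7]
gripper_width: 0.013
gripper_force: 62.0
```

```bash
python3 st.py
```

```text
8.58 [0.4401 0.1674 0.699 ] 0.013 62.0 [-1.337  0.053  0.974  0.902 -0.052  2.003 -0.025]
TCP az 20.8 tilt 11.83 z az 21.9 x az 111.2 x elev 0.16
```

drive_tool(series=[{"hand": 5,"x": 0,"y": 5,"z": -25,"twist": 0},{"hand": 5,"x": 0,"y": 6,"z": -25,"twist": 0},{"hand": 5,"x": 0,"y": 7,"z": -25,"twist": 0},{"hand": 5,"x": 0,"y": 8,"z": -25,"twist": 0},{"hand": 5,"x": 0,"y": 8,"z": -25,"twist": 0},{"hand": 5,"x": 0,"y": 8,"z": -25,"twist": 0},{"hand": 5,"x": 0,"y": 8,"z": -25,"twist": 0},{"hand": 5,"x": 0,"y": 8,"z": -25,"twist": 0},{"hand": 5,"x": 0,"y": 0,"z": 0,"twist": 0},{"hand": 5,"x": 0,"y": 0,"z": 0,"twist": 0}])

```text
t: 9.42
position: [0.4474, 0.1691, 0.7705]
tcp_rot: [0.556, 0.811, 0.154, 0.102]
wrist_force: [0.1, -0.7, -1.8]
gripper_width: 0.0131
gripper_force: 62.0
```

```bash
python3 st.py
```

```text
9.42 [0.4474 0.1691 0.7705] 0.0131 62.0 [-1.693  0.021  1.316  0.763 -0.023  2.002 -0.026]
TCP az 20.7 tilt 21.27 z az 21.9 x az 111.2 x elev 0.28
```

drive_tool(series=[{"hand": 5,"x": 0,"y": 8,"z": -20,"twist": 0},{"hand": 5,"x": 0,"y": 8,"z": -20,"twist": 0},{"hand": 5,"x": 0,"y": 8,"z": -20,"twist": 0},{"hand": 5,"x": 0,"y": 0,"z": 0,"twist": 0},{"hand": 5,"x": 0,"y": 0,"z": 0,"twist": 0},{"hand": 5,"x": 0,"y": 0,"z": 0,"twist": 0},{"hand": 5,"x": 0,"y": 0,"z": 0,"twist": 0},{"hand": 5,"x": 0,"y": 0,"z": 0,"twist": 0},{"hand": 5,"x": 0,"y": 0,"z": 0,"twist": 0},{"hand": 5,"x": 0,"y": 0,"z": 0,"twist": 0}])

```text
t: 10.25
position: [0.4501, 0.17, 0.7928]
tcp_rot: [0.553, 0.806, 0.174, 0.116]
wrist_force: [0.1, 0.5, -1.1]
gripper_width: 0.0126
gripper_force: 62.0
```

```bash
python3 st.py
```

```text
10.25 [0.4501 0.17   0.7928] 0.0126 62.0 [-1.682  0.025  1.317  0.711 -0.032  2.002 -0.021]
TCP az 20.7 tilt 24.17 z az 21.9 x az 111.2 x elev 0.31
```

drive_tool(series=[{"hand": 5,"x": 0,"y": 6,"z": -16,"twist": 0},{"hand": 5,"x": 0,"y": 0,"z": 0,"twist": 0},{"hand": 5,"x": 0,"y": 0,"z": 10,"twist": 0},{"hand": 5,"x": 0,"y": 0,"z": 20,"twist": 0},{"hand": 5,"x": 0,"y": -5,"z": 25,"twist": 0},{"hand": 5,"x": 0,"y": -5,"z": 25,"twist": 0},{"hand": 5,"x": 0,"y": -5,"z": 25,"twist": 0},{"hand": 5,"x": 0,"y": -5,"z": 25,"twist": 0},{"hand": 5,"x": 0,"y": 0,"z": 15,"twist": 0},{"hand": 5,"x": 0,"y": 0,"z": 5,"twist": 0}])

```text
t: 11.08
position: [0.4921, 0.1861, 0.6522]
tcp_rot: [0.552, 0.805, 0.179, 0.119]
wrist_force: [0.4, 0.4, -2.7]
gripper_width: 0.0128
gripper_force: 61.8
```

```bash
python3 st.py
python3 - <<'E'
from h import *
s=observe(); Rm=R.from_quat(s['tcp_rot']).as_matrix()
print((Rm.T@(np.array([.5316,.1686,.2235])+.06*np.array([-.3948,-.1508,.9063])-s['position'])*1e3).round(1))
E
```

```text
11.08 [0.4921 0.1861 0.6522] 0.0128 61.8 [-1.721 -0.248  0.859  1.238  0.375  1.653 -0.362]
TCP az 20.7 tilt 24.81 z az 21.9 x az 111.2 x elev 0.32
[ -32.6 -152.3  341.8]
```

drive_tool(series=[{"hand": 5,"x": -1,"y": -6,"z": 14,"twist": 0},{"hand": 5,"x": -3,"y": -12,"z": 28,"twist": 0},{"hand": 5,"x": -3,"y": -13,"z": 30,"twist": 0},{"hand": 5,"x": -3,"y": -13,"z": 30,"twist": 0},{"hand": 5,"x": -3,"y": -13,"z": 30,"twist": 0},{"hand": 5,"x": -3,"y": -13,"z": 30,"twist": 0},{"hand": 5,"x": -3,"y": -13,"z": 30,"twist": 0},{"hand": 5,"x": -3,"y": -13,"z": 30,"twist": 0},{"hand": 5,"x": -3,"y": -13,"z": 30,"twist": 0},{"hand": 5,"x": -2,"y": -12,"z": 28,"twist": 0}])

```text
t: 11.92
position: [0.5095, 0.1659, 0.3484]
tcp_rot: [0.553, 0.805, 0.18, 0.12]
wrist_force: [1.6, 1.1, -3.3]
gripper_width: 0.0129
gripper_force: 62.0
```

drive_tool(series=[{"hand": 5,"x": -3,"y": -13,"z": 28,"twist": 0},{"hand": 5,"x": -2,"y": -10,"z": 20,"twist": 0},{"hand": 5,"x": -1,"y": -6,"z": 10,"twist": 0},{"hand": 5,"x": 0,"y": 0,"z": 4,"twist": 0},{"hand": 5,"x": 0,"y": 0,"z": 0,"twist": 0},{"hand": 5,"x": 0,"y": 0,"z": 0,"twist": 0},{"hand": 5,"x": 0,"y": 0,"z": 0,"twist": 0},{"hand": 5,"x": 0,"y": 0,"z": 0,"twist": 0},{"hand": 5,"x": 0,"y": 0,"z": 0,"twist": 0},{"hand": 5,"x": 0,"y": 0,"z": 0,"twist": 0}])

```text
t: 12.75
position: [0.5112, 0.1613, 0.2813]
tcp_rot: [0.552, 0.805, 0.18, 0.12]
wrist_force: [0.9, -0.7, -2.1]
gripper_width: 0.013
gripper_force: 61.8
```

```bash
python3 st.py
python3 - <<'E'
from h import *
s=observe(); Rm=R.from_quat(s['tcp_rot']).as_matrix()
print((Rm.T@(np.array([.5316,.1686,.2235])-s['position'])*1e3).round(1))
out=[]
for n,b in(('scene',(230,190,410,325)),('top',(90,110,270,245))):
    p,d,m=grab(n); np.savez(n+'2.npz',p=p,d=d,**m); out.append(cv2.resize(p[b[1]:b[3],b[0]:b[2],::-1],(400,300),interpolation=cv2.INTER_CUBIC))
    W=cloud(d,m); h=cv2.cvtColor(p,cv2.COLOR_RGB2HSV)
    o=(h[...,0]>=4)&(h[...,0]<=20)&(h[...,1]>150)&(h[...,2]>50)&(W[...,2]>.17)&(np.linalg.norm(W-s['position'],axis=-1)<.12)
    L=(W[o]-s['position'])@Rm*1e3
    if len(L): print(n,len(L),np.percentile(L,[2,10,50,90,98],axis=0).round(1).tolist())
cv2.imwrite('pics/c5.png',np.hstack(out))
E
```

```text
12.75 [0.5112 0.1613 0.2813] 0.013 61.8 [-1.717 -0.308  1.087  2.119  0.517  0.79  -0.521]
TCP az 17.5 tilt 24.99 z az 21.9 x az 111.2 x elev 0.35
[-0.9 -4.8 61.5]
scene 760 [[-29.9, -8.3, -57.6], [-24.1, 4.2, -47.6], [5.3, 17.6, -20.5], [28.7, 21.9, 0.3], [32.2, 24.0, 4.8]]
top 440 [[-36.1, -20.9, -58.9], [-33.8, -16.2, -56.1], [-22.9, 5.7, -27.3], [-11.2, 20.7, -24.5], [-5.9, 23.7, -22.7]]
```

View pics/c5.png

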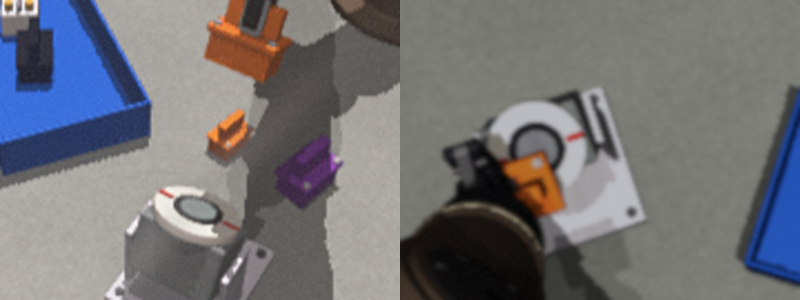

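The scene view shows the plug held square at (339,207), clear of everything, with its mouth about 8.7 mm beyond the TCP. In top it is at (147,187), over the lens at (149,177). I'll close the remaining 61 mm.

drive_tool(series=[{"hand": 5,"x": 0,"y": -1,"z": 6,"twist": 0},{"hand": 5,"x": 0,"y": -1,"z": 10,"twist": 0},{"hand": 5,"x": 0,"y": -1,"z": 12,"twist": 0},{"hand": 5,"x": 0,"y": -1,"z": 12,"twist": 0},{"hand": 5,"x": 0,"y": -1,"z": 10,"twist": 0},{"hand": 5,"x": 0,"y": 0,"z": 7,"twist": 0},{"hand": 5,"x": 0,"y": 0,"z": 4,"twist": 0},{"hand": 5,"x": 0,"y": 0,"z": 0,"twist": 0},{"hand": 5,"x": 0,"y": 0,"z": 0,"twist": 0},{"hand": 5,"x": 0,"y": 0,"z": 0,"twist": 0}])

```text
t: 13.68
position: [0.525, 0.167, 0.2286]
tcp_rot: [0.552, 0.805, 0.18, 0.118]
wrist_force: [0.5, -0.7, -2.6]
gripper_width: 0.0129
gripper_force: 61.9
```

```bash
python3 st.py
python3 - <<'E'
from h import *
a=np.radians(20.9); n=np.array([-.4226*np.cos(a),-.4226*np.sin(a),.9063]); y=np.array([-np.sin(a),np.cos(a),0]); x=np.cross(y,n); lens=np.array([.5745,.185,.125]); F=np.stack([x,y,n],1)
s=observe(); Rm=R.from_quat(s['tcp_rot']).as_matrix()
print('mouth in lens by fk',((s['position']+Rm@[-.0008,0,.0087]-lens)@F*1e3).round(1),'ang',np.degrees(R.from_matrix(F.T@Rm@np.diag([1,-1,-1.])).as_rotvec()).round(2))
out=[]
for nme,b in(('scene',(240,190,400,310)),('top',(90,110,250,230))):
    p,d,m=grab(nme); out.append(cv2.resize(p[b[1]:b[3],b[0]:b[2],::-1],(400,300),interpolation=cv2.INTER_CUBIC))
    W=cloud(d,m); h=cv2.cvtColor(p,cv2.COLOR_RGB2HSV)
    o=(h[...,0]>=4)&(h[...,0]<=20)&(h[...,1]>150)&(h[...,2]>50)&(W[...,2]>.12)&(np.linalg.norm(W-s['position'],axis=-1)<.12)
    L=(W[o]-lens)@F*1e3; print(nme,o.sum(),np.percentile(L,[1,5,50,95,99],axis=0).round(1).tolist())
    # flange-top plane
    q=W[o][(abs(L[:,2]-136)<6)]
    if len(q)>20:
        c=q.mean(0); nn=np.linalg.svd(q-c)[2][2]; nn*=np.sign(nn[2]); print(' flange n in lens',(nn@F).round(3),'h',((c-lens)@F*1e3).round(1))
cv2.imwrite('pics/c6.png',np.hstack(out))
E
```

```text
13.68 [0.525  0.167  0.2286] 0.0129 61.9 [-2.021 -0.438  1.317  2.18   0.794  0.777 -0.768]
TCP az 17.6 tilt 24.83 z az 22.2 x az 111.2 x elev 0.46
mouth in lens by fk [-4.000e+00  1.000e-01  1.075e+02] ang [ 0.58 -0.3  90.11]
scene 689 [[-14.1, -31.8, 110.1], [-1.9, -27.0, 113.0], [13.6, 3.1, 140.0], [19.2, 29.1, 171.5], [20.6, 33.4, 175.6]]
 flange n in lens [-0.525 -0.026  0.851] h [ 15.5   0.9 136.1]
top 370 [[-26.1, -35.5, 138.3], [-23.2, -34.5, 139.8], [2.3, -22.8, 143.3], [19.0, -9.3, 173.3], [20.2, -5.9, 175.3]]
 flange n in lens [ 0.01  -0.026  1.   ] h [  2.  -24.  140.7]
```

View pics/c6.png

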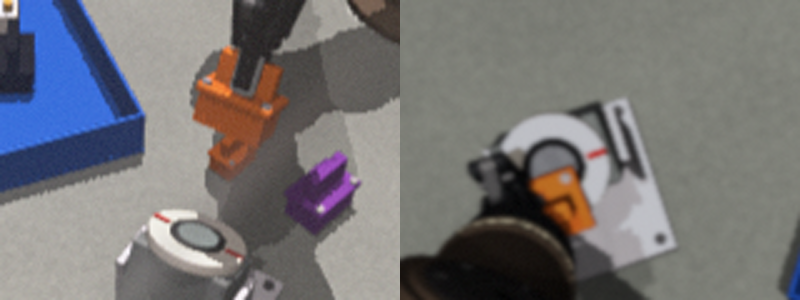

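The plug's mouth is 4 mm off in x and at 107 mm, because joints 2 and 3 sit at their range ends. I'll move outward first to relieve them, then closer.

drive_tool(series=[{"hand": 5,"x": 0,"y": 2,"z": 0,"twist": 0},{"hand": 5,"x": 0,"y": 2,"z": 0,"twist": 0},{"hand": 5,"x": 0,"y": 2,"z": 0,"twist": 0},{"hand": 5,"x": 0,"y": 0,"z": 2,"twist": 0},{"hand": 5,"x": 0,"y": 0,"z": 2,"twist": 0},{"hand": 5,"x": 0,"y": 0,"z": 2,"twist": 0},{"hand": 5,"x": 0,"y": 0,"z": 1,"twist": 0},{"hand": 5,"x": 0,"y": 0,"z": 0,"twist": 0},{"hand": 5,"x": 0,"y": 0,"z": 0,"twist": 0},{"hand": 5,"x": 0,"y": 0,"z": 0,"twist": 0}])

```text
t: 14.62
position: [0.5263, 0.1687, 0.2297]
tcp_rot: [0.551, 0.806, 0.181, 0.12]
wrist_force: [-0.4, 0.3, -2.2]
gripper_width: 0.0132
gripper_force: 61.9
```

```bash
cat > chk.py <<'E'
from h import *
a=np.radians(20.9); n=np.array([-.4226*np.cos(a),-.4226*np.sin(a),.9063]); y=np.array([-np.sin(a),np.cos(a),0]); x=np.cross(y,n); lens=np.array([.5745,.185,.125]); F=np.stack([x,y,n],1)
s=observe(); Rm=R.from_quat(s['tcp_rot']).as_matrix(); print('lens x',x.round(3),'tool y',Rm[:,1].round(3))
print('mouth in lens by fk',((s['position']+Rm@[-.0008,0,.0087]-lens)@F*1e3).round(1),'ang',np.degrees(R.from_matrix(F.T@Rm@np.diag([1,-1,-1.])).as_rotvec()).round(2),'z err deg',np.degrees(np.arccos(-Rm[:,2]@n)).round(2),s['gripper_force'],np.abs(s['qvel']).max())
E
python3 st.py; python3 chk.py
```

```text
14.62 [0.5263 0.1687 0.2297] 0.0132 61.9 [-2.026 -0.438  1.317  2.179  0.802  0.778 -0.775]
TCP az 17.8 tilt 25.06 z az 21.9 x az 111.3 x elev 0.31
lens x [0.847 0.323 0.423] tool y [0.845 0.327 0.424]
mouth in lens by fk [ -1.8   1.2 107.7] ang [ 0.3  -0.39 90.22] z err deg 0.54 61.93675518035889 0.0019741522055752468
```

drive_tool(series=[{"hand": 5,"x": 0,"y": 0,"z": -15,"twist": 0},{"hand": 5,"x": 0,"y": 0,"z": -30,"twist": 0},{"hand": 5,"x": 0,"y": 0,"z": -30,"twist": 0},{"hand": 5,"x": 0,"y": 0,"z": -25,"twist": 0},{"hand": 5,"x": -20,"y": 0,"z": 0,"twist": 0},{"hand": 5,"x": -40,"y": 0,"z": 0,"twist": 0},{"hand": 5,"x": -40,"y": 0,"z": 0,"twist": 0},{"hand": 5,"x": -40,"y": 0,"z": 0,"twist": 0},{"hand": 5,"x": -40,"y": 0,"z": 0,"twist": 0},{"hand": 5,"x": -35,"y": 0,"z": 0,"twist": 0}])

```text
t: 15.45
position: [0.5656, -0.0511, 0.3191]
tcp_rot: [0.552, 0.805, 0.18, 0.121]
wrist_force: [-0.5, 0.1, -2.2]
gripper_width: 0.0134
gripper_force: 62.1
```

```bash
python3 st.py; python3 chk.py
```

```text
15.45 [ 0.5656 -0.0511  0.3191] 0.0134 62.1 [-1.472 -0.43   1.266  1.956  0.396  0.906  0.044]
TCP az -5.2 tilt 25.08 z az 21.7 x az 111.2 x elev 0.27
lens x [0.847 0.323 0.423] tool y [0.845 0.325 0.424]
mouth in lens by fk [  -1.8 -218.1  206.3] ang [ 0.22 -0.34 90.12] z err deg 0.48 62.07160949707031 1.187139638219716
```

drive_tool(series=[{"hand": 5,"x": 20,"y": 0,"z": 0,"twist": 7},{"hand": 5,"x": 0,"y": 0,"z": 0,"twist": 7},{"hand": 5,"x": 0,"y": 0,"z": 0,"twist": 7},{"hand": 5,"x": 0,"y": 0,"z": 0,"twist": 7},{"hand": 5,"x": 0,"y": 0,"z": 0,"twist": 7},{"hand": 5,"x": 0,"y": 0,"z": 0,"twist": 7},{"hand": 5,"x": 0,"y": 0,"z": 0,"twist": 7},{"hand": 5,"x": 0,"y": 0,"z": 0,"twist": 7},{"hand": 5,"x": 0,"y": 0,"z": 0,"twist": 7},{"hand": 5,"x": 0,"y": 0,"z": 0,"twist": 7}])

```text
t: 16.28
position: [0.5578, -0.0287, 0.319]
tcp_rot: [0.915, 0.341, 0.217, -0.005]
wrist_force: [0.3, -0.8, -1.4]
gripper_width: 0.0131
gripper_force: 62.0
```

```bash
python3 st.py; python3 chk.py
```

```text
16.28 [ 0.5578 -0.0287  0.319 ] 0.0131 62.0 [-1.182 -0.154  1.191  1.977 -0.04   0.819 -0.802]
TCP az -2.9 tilt 25.02 z az 21.9 x az 42.7 x elev 23.57
lens x [0.847 0.323 0.423] tool y [ 0.627 -0.767  0.138]
mouth in lens by fk [  -2.  -193.8  206. ] ang [ 0.41 -0.09 19.92] z err deg 0.52 61.9702935218811 1.0751853412092818
```

drive_tool(series=[{"hand": 5,"x": 6,"y": -17,"z": 0,"twist": 0},{"hand": 5,"x": 11,"y": -30,"z": 0,"twist": 0},{"hand": 5,"x": 12,"y": -34,"z": 0,"twist": 0},{"hand": 5,"x": 12,"y": -34,"z": 0,"twist": 0},{"hand": 5,"x": 11,"y": -30,"z": 0,"twist": 0},{"hand": 5,"x": 9,"y": -24,"z": 0,"twist": 0},{"hand": 5,"x": 5,"y": -13,"z": 0,"twist": 0},{"hand": 5,"x": 0,"y": 0,"z": 0,"twist": 0},{"hand": 5,"x": 0,"y": 0,"z": 0,"twist": 0},{"hand": 5,"x": 0,"y": 0,"z": 0,"twist": 0}])

```text
t: 17.12
position: [0.4876, 0.1507, 0.32]
tcp_rot: [0.914, 0.343, 0.217, -0.005]
wrist_force: [-0.0, -0.9, -1.8]
gripper_width: 0.0133
gripper_force: 62.0
```

```bash
python3 st.py; python3 chk.py
```

```text
17.12 [0.4876 0.1507 0.32  ] 0.0133 62.0 [-1.052 -0.186  0.544  2.07   0.2    0.804 -1.455]
TCP az 17.2 tilt 25.04 z az 21.8 x az 43.0 x elev 23.54
lens x [0.847 0.323 0.423] tool y [ 0.63  -0.764  0.14 ]
mouth in lens by fk [ -3.   -1.3 207.5] ang [ 0.39 -0.1  20.19] z err deg 0.51 61.96002960205078 0.013227159084809908
```

drive_tool(series=[{"hand": 5,"x": 0,"y": 0,"z": 0,"twist": -7},{"hand": 5,"x": 0,"y": 0,"z": 0,"twist": -7},{"hand": 5,"x": 0,"y": 0,"z": 0,"twist": -7},{"hand": 5,"x": 0,"y": 0,"z": 0,"twist": -7},{"hand": 5,"x": 0,"y": 0,"z": 0,"twist": -7},{"hand": 5,"x": 0,"y": 0,"z": 0,"twist": -7},{"hand": 5,"x": 0,"y": 0,"z": 0,"twist": -7},{"hand": 5,"x": 0,"y": 0,"z": 0,"twist": -7},{"hand": 5,"x": 0,"y": 0,"z": 0,"twist": -7},{"hand": 5,"x": 0,"y": 0,"z": 0,"twist": -7}])

```text
t: 17.95
position: [0.4878, 0.1502, 0.32]
tcp_rot: [0.55, 0.807, 0.18, 0.121]
wrist_force: [-0.2, -1.6, -2.6]
gripper_width: 0.013
gripper_force: 62.0
```

```bash
python3 st.py; python3 chk.py
```

```text
17.95 [0.4878 0.1502 0.32  ] 0.013 62.0 [-1.326 -0.257  0.744  2.08   0.336  0.841 -0.36 ]
TCP az 17.1 tilt 25.04 z az 21.9 x az 111.5 x elev 0.18
lens x [0.847 0.323 0.423] tool y [0.844 0.33  0.423]
mouth in lens by fk [ -2.2  -2.4 207.5] ang [ 0.29 -0.35 90.44] z err deg 0.52 61.97710990905762 1.243656079168575
```

drive_tool(series=[{"hand": 5,"x": 1,"y": 1,"z": 6,"twist": 0.4},{"hand": 5,"x": 1,"y": 1,"z": 14,"twist": 0},{"hand": 5,"x": 0,"y": 0,"z": 18,"twist": 0},{"hand": 5,"x": 0,"y": 0,"z": 18,"twist": 0},{"hand": 5,"x": 0,"y": 0,"z": 18,"twist": 0},{"hand": 5,"x": 0,"y": 0,"z": 15,"twist": 0},{"hand": 5,"x": 0,"y": 0,"z": 10,"twist": 0},{"hand": 5,"x": 0,"y": 0,"z": 6,"twist": 0},{"hand": 5,"x": 0,"y": 0,"z": 2,"twist": 0},{"hand": 5,"x": 0,"y": 0,"z": 0,"twist": 0}])

```text
t: 18.78
position: [0.5306, 0.17, 0.2235]
tcp_rot: [0.556, 0.803, 0.18, 0.12]
wrist_force: [0.5, -0.9, -2.2]
gripper_width: 0.0128
gripper_force: 62.0
```

```bash
python3 st.py; python3 chk.py
python3 - <<'E'
from h import *
a=np.radians(20.9); n=np.array([-.4226*np.cos(a),-.4226*np.sin(a),.9063]); y=np.array([-np.sin(a),np.cos(a),0]); x=np.cross(y,n); lens=np.array([.5745,.185,.125]); F=np.stack([x,y,n],1)
s=observe(); out=[]
for nme,b in(('scene',(240,190,400,310)),('top',(90,110,250,230))):
    p,d,m=grab(nme); out.append(cv2.resize(p[b[1]:b[3],b[0]:b[2],::-1],(400,300),interpolation=cv2.INTER_CUBIC))
    W=cloud(d,m); h=cv2.cvtColor(p,cv2.COLOR_RGB2HSV)
    o=(h[...,0]>=4)&(h[...,0]<=20)&(h[...,1]>150)&(h[...,2]>50)&(W[...,2]>.12)&(np.linalg.norm(W-s['position'],axis=-1)<.12)
    L=(W[o]-lens)@F*1e3; print(nme,o.sum(),np.percentile(L,[1,5,50,95,99],axis=0).round(1).tolist())
cv2.imwrite('pics/c7.png',np.hstack(out))
E
```

```text
18.78 [0.5306 0.17   0.2235] 0.0128 62.0 [-1.439  0.043  1.103  2.174 -0.107  0.513  0.096]
TCP az 17.8 tilt 25.02 z az 21.6 x az 110.7 x elev 0.44
lens x [0.847 0.323 0.423] tool y [0.849 0.317 0.423]
mouth in lens by fk [ -0.3   0.9 100.2] ang [ 0.23 -0.26 89.62] z err deg 0.44 62.01643466949463 0.05396222268578496
scene 639 [[-6.1, -29.9, 103.3], [3.0, -26.0, 106.2], [17.3, 0.8, 133.2], [22.4, 26.7, 164.4], [24.1, 33.0, 168.4]]
top 368 [[-22.2, -34.7, 129.6], [-19.6, -33.3, 132.9], [5.6, -21.6, 136.6], [22.5, -7.0, 166.6], [24.1, -4.1, 169.0]]
```

View pics/c7.png

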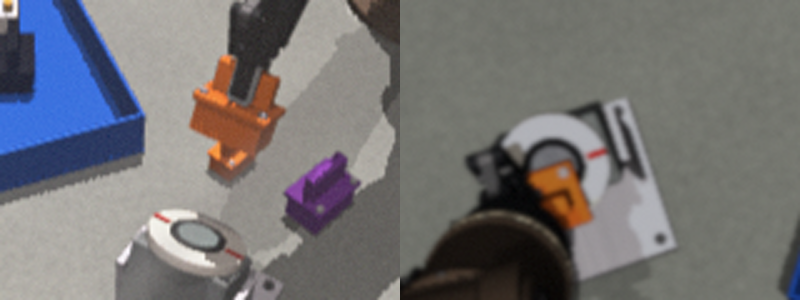

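The plug is centred to within 1 mm, with its mouth 100 mm from the glass and its face within 0.5°. The picture shows it at (335,236) in the scene view, clear of the camera. I'll hold one call to settle, then hand in.

drive_tool(series=[{"hand": 5},{"hand": 5},{"hand": 5},{"hand": 5},{"hand": 5},{"hand": 5},{"hand": 5},{"hand": 5},{"hand": 5},{"hand": 5}])

```text
invalid input at $.series[0]: expected keys hand, x, y, z, twist
```

```bash
python3 chk.py; python3 -c "
from plant import ticket; print(ticket.close_job())"
```

```text
lens x [0.847 0.323 0.423] tool y [0.848 0.318 0.424]
mouth in lens by fk [1.000e-01 1.100e+00 1.008e+02] ang [ 0.25 -0.37 89.67] z err deg 0.51 62.01640963554382 0.01764572604046538
the job is handed in; nothing more can be done
None
```

The job is handed in (no verdict came back): the orange plug is held at 62 N with its open underside facing the lens within about 0.5°, about 1 mm off centre and 101 mm from the glass, long side in line with the red marks; the final settling hold was refused, but the arm was already nearly still.

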